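# Index the painter's turntable to its next hole

## Task

Turn the painting turntable on to its next side: pull up the black spring plunger knob to unlock it, swing the stage anticlockwise (seen from above) to the next hole in the index plate, and let the plunger drop fully home there so that the stage is locked. Do not wrench the stage against the pin or ram the pin against the plate, keep the vase standing on the stage, leave the other things alone, and let go at the end.

Things in the scene. Friction and masses are not known exactly. Their poses are not given: they have to be found in the camera images.
- plate: Fixed round index plate, 290 mm across, top face 40 mm above the table. Origin: on the turning axis, at table height; z up; its -x axis points to the start hole. Holes, 10 mm wide, lie on a 115 mm radius. The next hole is in a brass arc clamped on the plate (faces level) whose setting is not measured: 0.60 to 0.95 rad anticlockwise of the start hole. A hole 0.7 rad clockwise is the wrong one.
- pedestal: Fixed steel column, 60 mm across, 46 mm high; origin on the turning axis at table height, axes as the plate's. It carries the stage: a wooden disc 190 mm across, top face 56 mm above the table, with a lug that reaches out to 130 mm from the axis and carries the plunger. The pin and the plate must not be forced on each other (sideways in a hole or downwards) with more than about 30 N.
- stage (a joint): Angle of the stage about the vertical axis, rad: 0 = pin in the start hole, growing anticlockwise seen from above, stops at -0.85 and 1.15. Friction 0.12 N m (1 N at the knob); it stays where it is left. Between the start hole and the next hole, and beyond, the plate's face is smooth.
- plunger (a joint): Lift of the plunger, m: 0 = pin home (8 mm deep in a hole), about 0.0075 = pin riding on the plate, 0.014 = upper stop. A spring of 250 N/m pushes it down, 4 N at 0 to 7.5 N at 0.014. The pin is 8 mm thick with a round nose: let down while the stage is turned slowly, it drops by itself into a hole that it comes over, and then stops the stage.
- knob (a point): Centre of the plunger's knob: an upright black plastic cylinder 25 mm across, 26 mm high, 115 mm from the turning axis. It moves up with the plunger and round with the stage; it cannot turn about itself on the lug. With the pin home it is 93 mm above the table (knob from 80 to 106 mm, over a bushing whose top is at 66 mm).
- vase: Small loose plaster vase standing near the middle of the stage, 72 mm across, 85 mm high, 0.35 kg; origin at the centre of its foot, z up.
- paint_can: Bystander: loose paint can, 92 mm across, 105 mm high; origin at the centre of its underside.
- jar: Bystander: loose lidded jar, 64 mm across, 85 mm high; origin at the centre of its underside.
- brush: Bystander: loose paint brush lying on the table along its own x axis; origin under its middle.
- palette_knife: Bystander: loose palette knife lying on the table along its own x axis; origin under its middle.
There are look-alikes about, which are no part of the job. What is shaped like the vase but blue is not meant.

How it is judged (in metres and radians):
On the way:
1. the plunger is pulled up until its pin is clear of the start hole (value of joint plunger above 0.007 m and value of joint stage between -0.12 and 0.12 rad), for 0.1 s.
At the end, for the whole second after the job is handed in: The stage stands still more than 0.5 rad anticlockwise of its start, with the plunger down to within 2 mm of fully home (possible only in the next hole), and the vase stands upright on the stage with its foot's centre within 60 mm of the turning axis (value of joint stage above 0.5 rad and value of joint plunger below 0.002 m and velocity of joint stage between -0.05 and 0.05 rad/s and angle between vase's own z axis and vertical below 0.15 rad and horizontal distance between vase and pedestal below 0.06 m and height (world z) of vase above 0.05 m); the robot touches nothing.
It fails at once if pin and index plate are forced on each other with more than 30 N (contact force between pedestal and plate above 30 N).
It fails at once if the vase is tipped (angle between vase's own z axis and vertical above 0.4 rad).
It fails at once if a bystander is moved by more than 40 mm (distance of any of paint_can, jar, brush, palette_knife from where it was at the start of the episode above 0.04 m).
It also fails if it takes over 45 s, if anything falls off the work surface, if the arm or the gripper's body presses on something with over 40 N, if the wrist force passes 120 N, or if a joint passes its speed limit or range.

## Robot

A 6-joint arm with a two-finger parallel gripper is mounted at the origin on the work surface. World frame = base frame: x ahead of the robot, y to its left, z up, the work surface at z = 0. Lengths are in mm, angles in rad, forces in N, time in s.
With the tool pointing down it reaches from about 350 to 775 mm from the base axis. Payload 7.3 kg.
Tool frame: the origin (TCP) lies on the centre line of the jaws, within the pads' length; the fingertips stand 17 mm ahead of it and the grasp point (between the pads) lies 2 mm behind it; z points along the fingers, y is the line along which they close (so a half turn about z gives the same grasp; the last joint's range is limited). The gripper opens to 92 mm and grips with 3 to 60 N. Pads are 19 mm wide; open, the fingers measure 130 mm over their backs; the gripper's body (75 mm by 190 mm) begins 47 mm behind the grasp point.
Start: joints at [0.989, 0.342, 1.524, -0, 1.275, -0.146], TCP at [221.609, 475.955, 243.741] pointing down, gripper open.
Joint ranges: [-2.53, 2.53], [-0.77, 2.02], [0.04, 2.7], [-1, 4.14], [0.28, 2.66], [-3.11, 3.11]. Speed limits (rad/s): [2.57, 2.57, 3.14, 3.14, 3.14, 3.14].

## Interface

Orientations are given as [roll, pitch, yaw] about the fixed x, y, z axes, in that order (R = Rz(yaw) Ry(pitch) Rx(roll)).
In Python, from plant import bot gives the robot as it stands. The module is installed in compiled form; this text tells all that it offers.
- The arm moves only by the shell command python3 -m pendant 'ROWS'. ROWS is JSON, a list of rows, each a list of 3 entries, a list of its own where there are three numbers: the shift along the world's x, y, z as a fraction of full scale, then the turn, a rotation vector about the world's x, y, z as a fraction of full scale, then the opening, from -1 (shut) to 1 (fully open), so that 0 is half open. In form: [[[tx, ty, tz], [rx, ry, rz], claw], ...]. A call has exactly 10 rows; each row shifts and turns the commanded pose from where the row before left it; what a row does not reach is not made up. Full scale, the value 1, is 30 mm for a shift and 0.12 rad for a turn. A row lasts 1/12 s, in which the tool goes at most 41.7 mm and 7.16 degrees, less where a joint would pass 70% of its speed; a pose out of reach is approached as far as the arm can. A call with a number of a shift or a turn outside -1 to 1 is refused whole. A call with a gripper value outside its range is refused whole. The fingers move at their own pace and stop on an object; the grip force is fixed at half the most. Time passes only in rows, so rows that do not move let the fingers close, or fill a call up. It gives the time, the measured TCP pose, the force, the opening and the grip force at its end, in the units of the state.
- bot.get_obs(): the state, without advancing time (a new reading comes with each control period).
- bot.capture(name): name is "scene" or "side" or "wrist"; returns the picture (384x512x3 uint8, blue, green, red); there is no depth.
- bot.camera_params(name): a dict with "fovy" (degrees; the focal length in pixels is half the picture's height over the tangent of half this angle, whatever the lens; pixels are square), "cx", "cy" (the principal point, pixels), "camera_from_world" (4x4, takes a point from world to camera coordinates). Camera axes: x right, y down, z forward; pixel columns grow to the right and rows downward; lengths in mm; the calibration is good to about 2 mm. A picture is of the moment at which its call begins: read the wrist's pose just before it. camera_params takes no time and is no camera call; for the wrist camera it gives the pose at the moment of the call.
- bot.close_job(): hands the job in; it is judged then, once.
The state is a dict: "time": time; "joint_positions": joint angles; "dq": joint speeds; "tau": joint torques, N m; "tool_pos": TCP position; "tcp_rot": TCP orientation; "contact_force": force on the tool from outside, world axes, zero at the start; "moment": the same for the moment, N m; "grip_width": finger opening in mm; "finger_force": force on a finger pad.
Only numpy, scipy, OpenCV 4.12 (cv2) and the standard library are available. Lean on these libraries where they do the work, as an engineer would, in place of code of your own. Each camera call takes 0.05 s, during which the arm holds its last target. There are 200 camera calls.

## Working session

There is one attempt and no reset: what is moved stays moved. The work goes in short steps, Python scripts to look and compute and a shell command to move; the robot and the scene stay as the last step left them, time stands still between calls to the robot, and variables do not carry over. Pictures are saved under pics/ and viewed, at most 10 in all, crops included, and the job is handed in when it is done.

```bash
mkdir -p pics
cat > h.py <<'E'
import numpy as np, cv2
from plant import bot
def snap(n,f):
    P=bot.camera_params(n); im=bot.capture(n); cv2.imwrite('pics/'+f,im); return im,P
def foc(P): return 192/np.tan(np.radians(P['fovy'])/2)
def pix2w(P,u,v,z):
    M=np.array(P['camera_from_world']); R,t=M[:3,:3],M[:3,3]; f=foc(P)
    d=R.T@np.array([(u-P['cx'])/f,(v-P['cy'])/f,1]); c=-R.T@t
    return c+d*(z-c[2])/d[2]
def w2pix(P,p):
    M=np.array(P['camera_from_world']); q=M[:3,:3]@np.array(p)+M[:3,3]; f=foc(P)
    return np.array([P['cx']+f*q[0]/q[2],P['cy']+f*q[1]/q[2]])
E
python3 - <<'E'
from h import *
a,P=snap('scene','a.png'); b,Q=snap('side','b.png')
cv2.imwrite('pics/ab.png',cv2.resize(np.vstack([a]),(800,600)))
cv2.imwrite('pics/bb.png',cv2.resize(np.vstack([b]),(800,600)))
for p in (P,Q): print({k:np.round(v,3).tolist() for k,v in p.items()})
o=bot.get_obs(); print({k:np.round(v,3).tolist() for k,v in o.items()})
E
```

```text
{'fovy': 53.405, 'cx': 261.475, 'cy': 187.584, 'camera_from_world': [[-0.793, 0.609, -0.011, 481.923], [0.506, 0.649, -0.568, -273.955], [-0.339, -0.456, -0.823, 1443.493], [0.0, 0.0, 0.0, 1.0]]}
{'fovy': 57.946, 'cx': 258.151, 'cy': 198.564, 'camera_from_world': [[0.914, -0.406, -0.011, -568.041], [-0.314, -0.69, -0.651, 254.535], [0.257, 0.599, -0.759, 933.601], [0.0, 0.0, 0.0, 1.0]]}
{'time': 0.1, 'joint_positions': [0.989, 0.343, 1.525, 0.0, 1.275, -0.146], 'dq': [0.001, -0.004, -0.003, -0.0, -0.002, -0.001], 'tau': [0.001, -43.2, -24.47, 0.072, 0.053, -0.0], 'tool_pos': [221.417, 475.666, 243.12], 'tcp_rot': [-3.14, -0.0, 2.706], 'contact_force': [-0.399, -0.477, 0.037], 'moment': [-0.023, 0.019, -0.002], 'finger_force': 0.0, 'grip_width': 91.62}
```

View pics/ab.png

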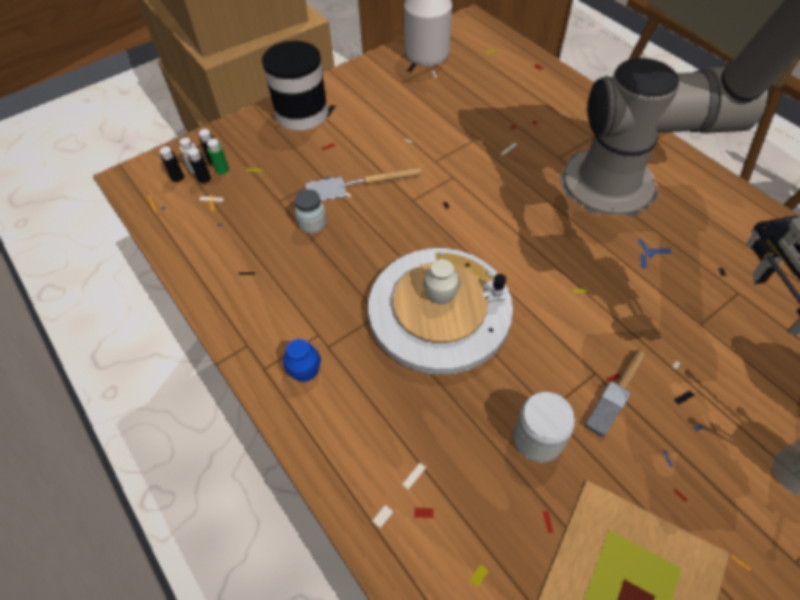

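View pics/bb.png

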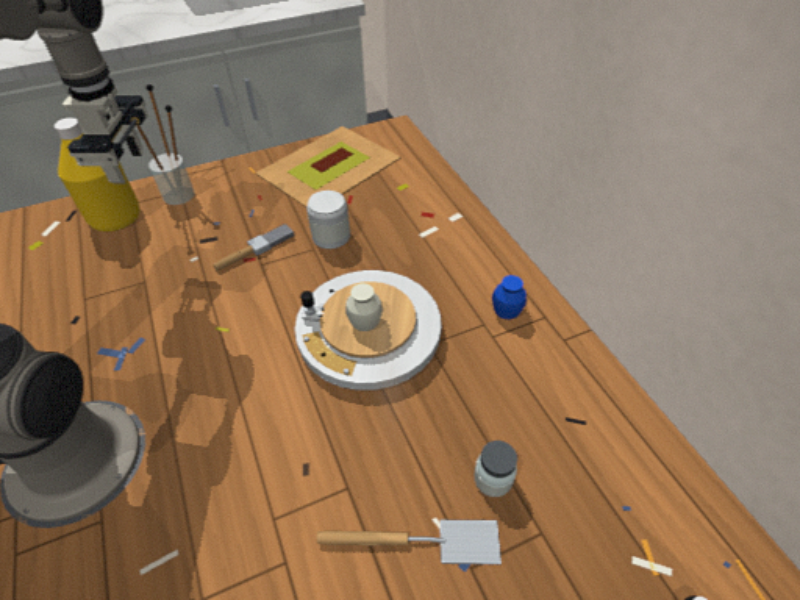

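Scene picture: the black knob is at about (499,282) of 800x600, white plate centred near (440,308), brass arc at (465,263). In the side picture the knob is at (307,299) and the brass arc at (330,352). The things that could be mistaken for the knob or vase are the blue vase (301,360) and the black paint caps (170,155), neither of which is on the plate. I'll check the choice in a crop.

Run:
```python
from h import *
a=cv2.imread('pics/a.png');b=cv2.imread('pics/b.png')
c=np.hstack([cv2.resize(a[150:245,228:338],None,fx=3.6,fy=5.0*.72,interpolation=cv2.INTER_CUBIC),cv2.resize(b[165:260,180:290],None,fx=3.6,fy=3.6,interpolation=cv2.INTER_CUBIC)])
cv2.imwrite('pics/c.png',c); print(c.shape)
P=bot.camera_params('scene');Q=bot.camera_params('side')
# triangulate knob
print(pix2w(P,319.4,180.5,93),pix2w(Q,307/1.5625,299/1.5625,93))
for p,u,v in ((P,440,303),(Q,369,321)): print('plate',pix2w(p,u/1.5625,v/1.5625,40))
# plate ellipse fit by whiteness edges: white mask
for n,im,p,(x0,y0,x1,y1) in (('s',a,P,(228,150,338,245)),('d',b,Q,(180,165,290,260))):
    hsv=cv2.cvtColor(im,cv2.COLOR_BGR2HSV); m=((hsv[...,1]<60)&(hsv[...,2]>110)).astype(np.uint8); k=np.zeros_like(m);k[y0:y1,x0:x1]=m[y0:y1,x0:x1]
    cs,_=cv2.findContours(k,0,1); cc=max(cs,key=cv2.contourArea); h=cv2.convexHull(cc)[:,0]
    print(n,cv2.boundingRect(cc))
    w=np.array([pix2w(p,u,v,40) for u,v in h]); 
    A=np.c_[2*w[:,:2],np.ones(len(w))]; s=np.linalg.lstsq(A,(w[:,:2]**2).sum(1),rcond=None)[0]; print(s[:2],np.sqrt(s[2]+s[0]**2+s[1]**2))
```

```text
(342, 792, 3)
[466.30076764 106.94198021  93.        ] [464.52800883 100.73944442  93.        ]
plate [564.18767733  48.0394637   40.        ]
plate [566.3077667   42.16889335  40.        ]
s (235, 159, 93, 81)
[568.72808332  51.87301454] 147.0733863633344
d (189, 173, 94, 76)
[561.11509079  37.80735253] 147.02382983479765
```

View pics/c.png

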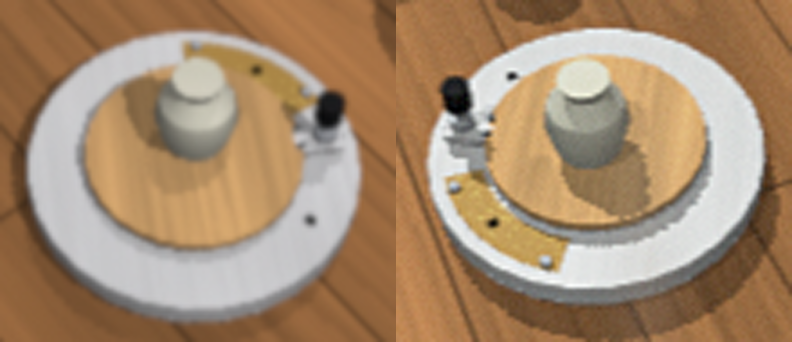

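The choice holds: the knob with its bushing stands on the white plate. The brass hole is at crop (256,71) on the left and (493,222) on the right, and the wrong hole at (309,220) and (512,76).

Run:
```python
from h import *
from scipy.optimize import least_squares
P=bot.camera_params('scene');Q=bot.camera_params('side')
ob={'k':((330,108),(457,96)),'n':((256,71),(493,222)),'w':((309,220),(512,76))}
z={'k':93,'n':40,'w':40}
L={}
for k,(s,d) in ob.items():
    L[k]=[pix2w(P,s[0]/3.6+228-.36,s[1]/3.6+150-.36,z[k])[:2],pix2w(Q,(d[0]-396)/3.6+180-.36,d[1]/3.6+165-.36,z[k])[:2]]; print(k,L[k])
m={k:np.mean(v,0) for k,v in L.items()}
def pt(x,a): return x[:2]+115*np.array([np.cos(x[2]+a),np.sin(x[2]+a)])
def r(x): return np.r_[pt(x,0)-m['k'],pt(x,x[3])-m['n'],pt(x,-.7)-m['w'],(x[:2]-[565,45])*.5]
s=least_squares(r,[565,45,2.6,.8]); print(s.x,s.fun,pt(s.x,0),pt(s.x,s.x[3]))
```

```text
k [array([464.34347565, 104.38096117]), array([464.8792992 , 100.81590574])]
n [array([458.65335915,   7.59180232]), array([457.37191002,   4.04775875])]
w [array([526.64558163, 155.28052372]), array([524.82885724, 152.35112496])]
[565.33064528  45.8845923    2.62558348   0.87331312] [ 0.69280681  0.02863933 -0.41895393 -0.1564072  -0.35651421 -0.0933802
  0.16532264  0.44229615] [465.30419424 102.62707279] [457.59368066   5.66337333]
```

```bash
python3 -m pendant '[[[0.41,-0.62,0],[0,0,-0.035],0.6],[[0.41,-0.62,0],[0,0,-0.035],0.6],[[0.41,-0.62,0],[0,0,-0.035],0.6],[[0.41,-0.62,0],[0,0,-0.035],0.6],[[0.41,-0.62,0],[0,0,-0.035],0.6],[[0.41,-0.62,0],[0,0,-0.035],0.6],[[0.41,-0.62,0],[0,0,-0.035],0.6],[[0.41,-0.62,0],[0,0,-0.035],0.6],[[0.41,-0.62,0],[0,0,-0.035],0.6],[[0.41,-0.62,0],[0,0,-0.035],0.6]]'
python3 -m pendant '[[[0.41,-0.62,-0.2],[0,0,-0.035],0.6],[[0.41,-0.62,-0.2],[0,0,-0.035],0.6],[[0.41,-0.62,-0.2],[0,0,-0.035],0.6],[[0.41,-0.62,-0.2],[0,0,-0.035],0.6],[[0.41,-0.62,-0.2],[0,0,-0.035],0.6],[[0.41,-0.62,-0.2],[0,0,-0.035],0.6],[[0.41,-0.62,-0.2],[0,0,-0.035],0.6],[[0.41,-0.62,-0.2],[0,0,-0.035],0.6],[[0.4,-0.6,-0.2],[0,0,-0.035],0.6],[[0,0,0],[0,0,0],0.6]]'
```

```text
time: 0.93
tool_pos: [344.9, 288.9, 243.5]
tcp_rot: [-3.141, -0.0, 2.664]
contact_force: [0.7, -0.4, 0.4]
grip_width: 73.6
finger_force: 0.0
time: 1.77
tool_pos: [456.2, 120.5, 188.4]
tcp_rot: [-3.14, -0.001, 2.623]
contact_force: [-0.0, -0.3, -0.1]
grip_width: 73.3
finger_force: 0.0
```

Run:
```python
from h import *
im,P=snap('wrist','w.png'); o=bot.get_obs(); print(np.round(o['tool_pos'],1),np.round(o['tcp_rot'],3),o['time'])
cv2.imwrite('pics/w2.png',cv2.resize(im,(800,600)))
for p in ([465,102.6,93],[465,102.6,106],[457.6,5.7,40],[565.3,45.9,40]): print(w2pix(P,p)*1.5625)
```

```text
[455.3 121.9 188.9] [-3.141e+00 -1.000e-03  2.623e+00] 1.8167
[381.99217072 346.52613141]
[380.97366992 355.29846833]
[262.34988828 373.98789786]
[387.41304572 463.42627142]
```

View pics/w2.png

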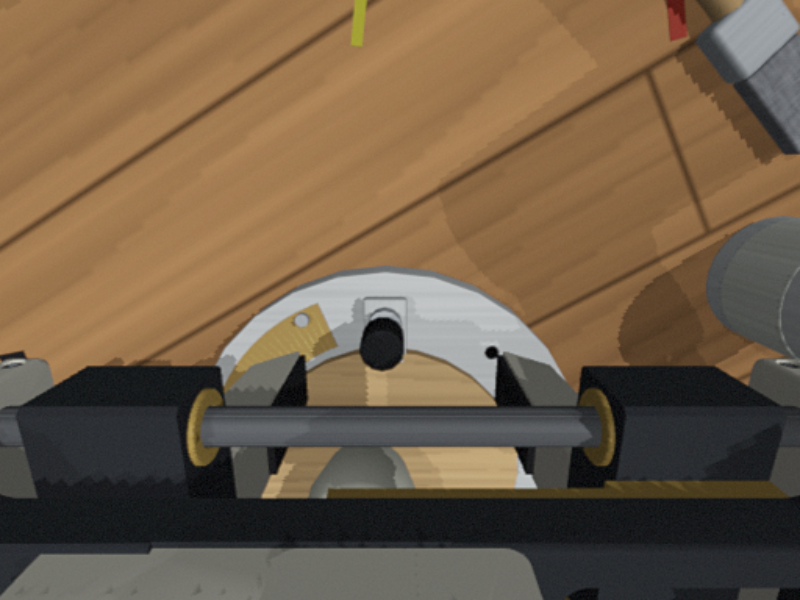

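The wrist view shows the knob at (382,343). The estimate projects to (382,346), so it is confirmed. The vase stands inward, clear of the fingers. I'll go over the knob and down.

```bash
python3 -m pendant '[[[0.16,-0.32,0],[0,0,0],0.6],[[0.16,-0.32,0],[0,0,0],0.6],[[0,0,-0.3],[0,0,0],0.6],[[0,0,-0.4],[0,0,0],0.6],[[0,0,-0.4],[0,0,0],0.4],[[0,0,-0.4],[0,0,0],0.3],[[0,0,-0.4],[0,0,0],0.3],[[0,0,-0.3],[0,0,0],0.3],[[0,0,0],[0,0,0],0.3],[[0,0,0],[0,0,0],0.3]]'
```

```text
time: 2.65
tool_pos: [464.3, 104.1, 123.4]
tcp_rot: [-3.141, -0.001, 2.626]
contact_force: [-0.1, -0.6, 0.4]
grip_width: 60.1
finger_force: 0.0
```

```bash
python3 -m pendant '[[[0.02,-0.05,-0.3],[0,0,0],0.3],[[0,0,-0.3],[0,0,0],0.2],[[0,0,-0.2],[0,0,0],0],[[0,0,-0.2],[0,0,0],-0.2],[[0,0,0],[0,0,0],-0.3],[[0,0,0],[0,0,0],-0.38],[[0,0,0],[0,0,0],-0.38],[[0,0,0],[0,0,0],-0.38],[[0,0,0],[0,0,0],-0.38],[[0,0,0],[0,0,0],-0.38]]'
python3 - <<'E'
from h import *
im,P=snap('wrist','w3.png')
cv2.imwrite('pics/w4.png',cv2.resize(im[120:330,130:390],None,fx=3,fy=2.8))
E
```

```text
time: 3.48
tool_pos: [465.4, 102.5, 94.0]
tcp_rot: [3.141, 0.001, 2.626]
contact_force: [0.2, 0.0, 0.0]
grip_width: 28.9
finger_force: 0.0
```

View pics/w4.png

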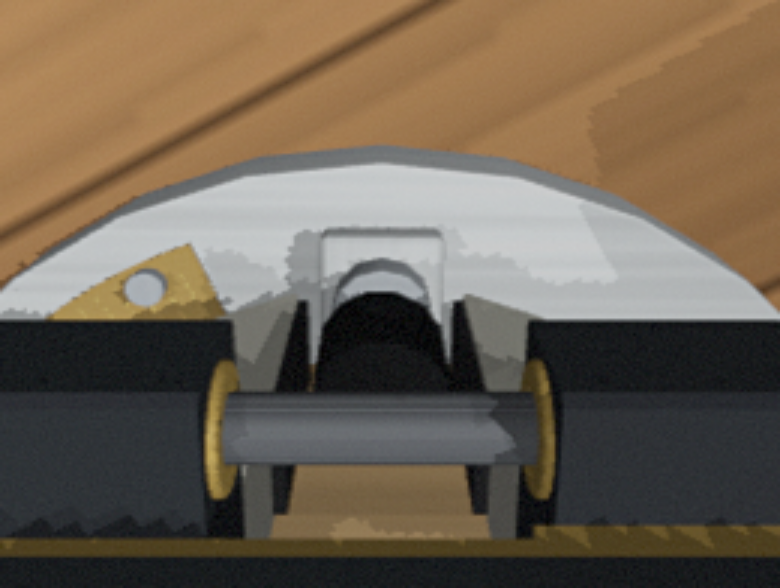

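The knob sits centred between the jaws at (380,345) with no contact force. Next I close on it.

```bash
python3 -m pendant '[[[0,0,0],[0,0,0],-0.4],[[0,0,0],[0,0,0],-0.42],[[0,0,0],[0,0,0],-0.44],[[0,0,0],[0,0,0],-0.47],[[0,0,0],[0,0,0],-0.5],[[0,0,0],[0,0,0],-0.55],[[0,0,0],[0,0,0],-0.6],[[0,0,0],[0,0,0],-0.6],[[0,0,0],[0,0,0],-0.6],[[0,0,0],[0,0,0],-0.6]]'
```

```text
time: 4.37
tool_pos: [465.3, 102.5, 93.8]
tcp_rot: [3.141, 0.0, 2.626]
contact_force: [0.7, 1.4, -0.3]
grip_width: 24.2
finger_force: 30.0
```

```bash
python3 -m pendant '[[[0,0,0.06],[0,0,0],-0.6],[[0,0,0.06],[0,0,0],-0.6],[[0,0,0.06],[0,0,0],-0.6],[[0,0,0.06],[0,0,0],-0.6],[[0,0,0.06],[0,0,0],-0.6],[[0,0,0.05],[0,0,0],-0.6],[[0,0,0.03],[0,0,0],-0.6],[[0,0,0],[0,0,0],-0.6],[[0,0,0],[0,0,0],-0.6],[[0,0,0],[0,0,0],-0.6]]'
```

```text
time: 5.2
tool_pos: [465.2, 102.4, 105.1]
tcp_rot: [-3.142, -0.0, 2.626]
contact_force: [2.2, -0.3, -6.8]
grip_width: 24.2
finger_force: 30.0
```

```bash
cat > arc.py <<'E'
import sys; from h import *
c=np.array([565.3,45.9]); 
def rows(a0,steps,p=None):
    p=np.array(bot.get_obs()['tool_pos'][:2]) if p is None else p; a=a0; out=[]
    for s in steps:
        a+=s; t=c+115*np.array([np.cos(2.626+a),np.sin(2.626+a)]); d=np.round((t-p)/30,2); p=p+d*30
        out.append([d[0],d[1],round(s/.12,2)])
    return out,p
E
python3 - <<'E'
from arc import *
o=bot.get_obs();q=o['tool_pos'][:2]-c; print(np.hypot(*q),np.arctan2(q[1],q[0])-2.626)
r,p=rows(0,[.012,.024]+[.036]*8+[.036]*8+[.024,.012]); [print(*x) for x in r]; print(p)
E
```

```text
114.95763941474294 0.0019742388853729587
-0.02 -0.03 0.1
-0.04 -0.08 0.2
-0.06 -0.13 0.3
-0.06 -0.12 0.3
-0.05 -0.13 0.3
-0.05 -0.13 0.3
-0.05 -0.13 0.3
-0.03 -0.13 0.3
-0.04 -0.14 0.3
-0.03 -0.13 0.3
-0.02 -0.14 0.3
-0.02 -0.14 0.3
-0.01 -0.13 0.3
-0.01 -0.14 0.3
-0.01 -0.14 0.3
0.01 -0.14 0.3
0.0 -0.13 0.3
0.01 -0.14 0.3
0.01 -0.09 0.2
0.01 -0.05 0.1
[451.3750723  30.6823664]
```

```bash
python3 -m pendant '[[[-0.02,-0.03,0],[0,0,0.1],-0.6],[[-0.04,-0.08,0],[0,0,0.2],-0.6],[[-0.06,-0.13,0],[0,0,0.3],-0.6],[[-0.06,-0.12,0],[0,0,0.3],-0.6],[[-0.05,-0.13,0],[0,0,0.3],-0.6],[[-0.05,-0.13,0],[0,0,0.3],-0.6],[[-0.05,-0.13,0],[0,0,0.3],-0.6],[[-0.03,-0.13,0],[0,0,0.3],-0.6],[[-0.04,-0.14,0],[0,0,0.3],-0.6],[[-0.03,-0.13,0],[0,0,0.3],-0.6]]'
python3 -m pendant '[[[-0.02,-0.14,0],[0,0,0.3],-0.6],[[-0.02,-0.14,0],[0,0,0.3],-0.6],[[-0.01,-0.13,0],[0,0,0.3],-0.6],[[-0.01,-0.14,0],[0,0,0.3],-0.6],[[-0.01,-0.14,0],[0,0,0.3],-0.6],[[0.01,-0.14,0],[0,0,0.3],-0.6],[[0,-0.13,0],[0,0,0.3],-0.6],[[0.01,-0.14,0],[0,0,0.3],-0.6],[[0.01,-0.09,0],[0,0,0.2],-0.6],[[0.01,-0.05,0],[0,0,0.1],-0.6]]'
python3 - <<'E'
from arc import *
o=bot.get_obs();q=o['tool_pos'][:2]-c; print(np.hypot(*q),np.arctan2(q[1],q[0])-2.626+2*np.pi,o['tool_pos'],o['tcp_rot'],o['moment'])
im,P=snap('wrist','w5.png'); cv2.imwrite('pics/w6.png',cv2.resize(im,(800,600)))
E
```

```text
time: 6.03
tool_pos: [452.4, 67.9, 105.2]
tcp_rot: [3.141, 0.0, 2.952]
contact_force: [4.2, 0.3, -7.5]
grip_width: 24.0
finger_force: 30.0
time: 6.87
tool_pos: [451.3, 30.8, 105.1]
tcp_rot: [3.141, -0.0, -3.008]
contact_force: [3.3, 2.9, -6.7]
grip_width: 24.2
finger_force: 30.0
114.95617979841026 0.6469919278913707 [451.33479658  30.83827092 105.124864  ] [ 3.14088842e+00 -1.66499256e-05 -3.00787200e+00] [ 0.47294962 -0.43083507  0.14881294]
```

View pics/w6.png

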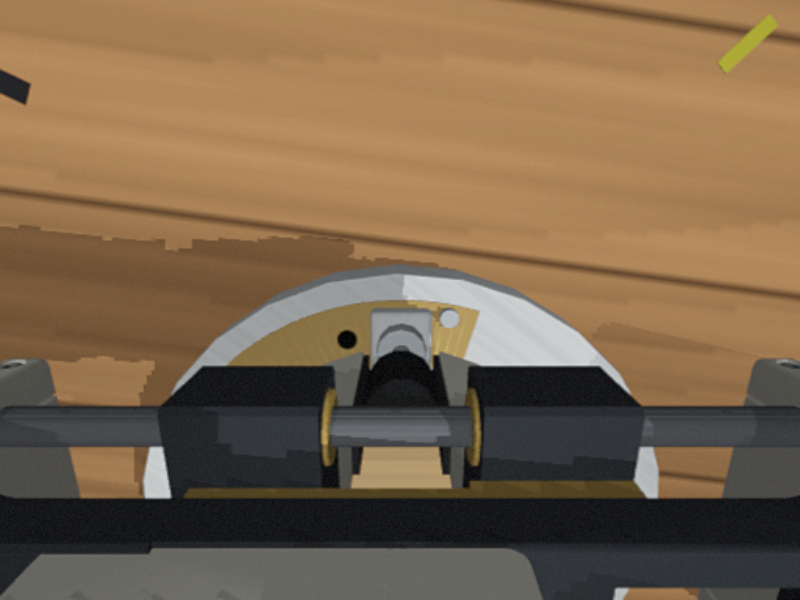

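The next hole shows in the brass at (347,340), just ahead of the lug.

Run:
```python
from arc import *
P=bot.camera_params('wrist'); w=pix2w(P,347/1.5625-.2,340/1.5625-.2,40); q=w[:2]-c; print(w,np.hypot(*q),np.arctan2(q[1],q[0])-2.626+2*np.pi)
im=cv2.imread('pics/w5.png',0); cr=im[200:235,205:240]; ys,xs=np.where(cr<35); print(xs.mean()+205,ys.mean()+200,len(xs))
r,p=rows(.647,[.02,.025,.03,.03,.025,.02]); [print(*x) for x in r]; print(p)
```

```text
[455.91457082   4.7472611   40.        ] 116.87052680279106 0.8754305034508043
224.1953125 219.9453125 128
0.01 -0.07 0.17
0.01 -0.1 0.21
0.03 -0.11 0.25
0.02 -0.11 0.25
0.02 -0.09 0.21
0.02 -0.08 0.17
[454.67488454  13.89333075]
```

```bash
python3 -m pendant '[[[0.01,-0.07,0],[0,0,0.17],-0.6],[[0.01,-0.1,0],[0,0,0.21],-0.6],[[0.03,-0.11,0],[0,0,0.25],-0.6],[[0.02,-0.11,0],[0,0,0.25],-0.6],[[0.02,-0.09,0],[0,0,0.21],-0.6],[[0.02,-0.08,0],[0,0,0.17],-0.6],[[0,0,-0.04],[0,0,0],-0.6],[[0,0,-0.04],[0,0,0],-0.6],[[0,0,-0.02],[0,0,0],-0.6],[[0,0,0],[0,0,0],-0.6]]'
python3 -m pendant '[[[0,0,0],[0,0,0],-0.5],[[0,0,0],[0,0,0],-0.46],[[0,0,0],[0,0,0],-0.44],[[0,0,0],[0,0,0],-0.42],[[0,0,0],[0,0,0],-0.4],[[0,0,0],[0,0,0],-0.4],[[0,0,0],[0,0,0],-0.4],[[0,0,0],[0,0,0],-0.4],[[0,0,0],[0,0,0],-0.4],[[0,0,0],[0,0,0],-0.4]]'
python3 - <<'E'
from arc import *
o=bot.get_obs();q=o['tool_pos'][:2]-c; a=np.arctan2(q[1],q[0])-2.626+2*np.pi;print(np.hypot(*q),a,o['moment'])
r,p=rows(a,[.006]*10); [print(*x) for x in r]; print(p)
E
```

```text
time: 7.75
tool_pos: [454.9, 14.1, 102.1]
tcp_rot: [-3.142, 0.0, -2.858]
contact_force: [4.3, 1.7, -7.3]
grip_width: 24.1
finger_force: 30.0
time: 8.58
tool_pos: [454.7, 14.0, 102.2]
tcp_rot: [3.141, -0.0, -2.858]
contact_force: [-0.0, 0.1, -0.1]
grip_width: 27.5
finger_force: 0.0
115.14689599088368 0.7967123244580527 [0.03456734 0.04290595 0.02426427]
0.01 -0.02 0.05
0.01 -0.02 0.05
0.0 -0.02 0.05
0.01 -0.03 0.05
0.01 -0.02 0.05
0.01 -0.02 0.05
0.0 -0.02 0.05
0.01 -0.02 0.05
0.01 -0.03 0.05
0.01 -0.02 0.05
[457.07314836   7.35461922]
```

```bash
python3 -m pendant '[[[0.01,-0.02,0],[0,0,0.05],-0.4],[[0.01,-0.02,0],[0,0,0.05],-0.4],[[0,-0.02,0],[0,0,0.05],-0.4],[[0.01,-0.03,0],[0,0,0.05],-0.4],[[0.01,-0.02,0],[0,0,0.05],-0.4],[[0.01,-0.02,0],[0,0,0.05],-0.4],[[0,-0.02,0],[0,0,0.05],-0.4],[[0.01,-0.02,0],[0,0,0.05],-0.4],[[0.01,-0.03,0],[0,0,0.05],-0.4],[[0.01,-0.02,0],[0,0,0.05],-0.4]]'
python3 - <<'E'
from arc import *
o=bot.get_obs();q=o['tool_pos'][:2]-c; a=np.arctan2(q[1],q[0])-2.626+2*np.pi;print(np.hypot(*q),a,o['moment'])
r,p=rows(a,[.012]*8); [print(*x) for x in r]; print(p)
E
```

```text
time: 9.42
tool_pos: [457.2, 7.0, 102.1]
tcp_rot: [-3.141, -0.0, -2.797]
contact_force: [0.1, -1.1, -0.5]
grip_width: 27.3
finger_force: 0.0
114.91642056706212 0.8613711156123856 [ 0.04639955 -0.02175941  0.00817494]
0.01 -0.04 0.1
0.02 -0.05 0.1
0.02 -0.04 0.1
0.01 -0.04 0.1
0.02 -0.04 0.1
0.02 -0.05 0.1
0.02 -0.04 0.1
0.02 -0.04 0.1
[461.38526469  -3.24852661]
```

```bash
python3 -m pendant '[[[0.01,-0.02,0],[0,0,0.05],-0.4],[[0.01,-0.02,0],[0,0,0.05],-0.4],[[0.01,-0.02,0],[0,0,0.05],-0.4],[[0,0,0],[0,0,0],-0.4],[[0,0,0],[0,0,0],-0.4],[[0,0,0],[0,0,0],-0.4],[[0,0,0],[0,0,0],-0.4],[[0,0,0],[0,0,0],-0.4],[[0,0,0],[0,0,0],-0.4],[[0,0,0],[0,0,0],-0.4]]'
python3 - <<'E'
from arc import *
o=bot.get_obs();print(o['tool_pos'],o['contact_force'],o['moment'])
im,P=snap('wrist','w7.png'); cv2.imwrite('pics/w8.png',cv2.resize(im[120:330,130:390],None,fx=3,fy=2.8))
E
```

```text
time: 10.25
tool_pos: [458.0, 5.6, 102.2]
tcp_rot: [3.142, -0.0, -2.78]
contact_force: [0.3, 0.4, 0.4]
grip_width: 28.0
finger_force: 0.0
[457.99605352   5.58571968 102.15015223] [0.28222733 0.37719479 0.43872921] [ 0.07930874 -0.03278135 -0.02724755]
```

View pics/w8.png

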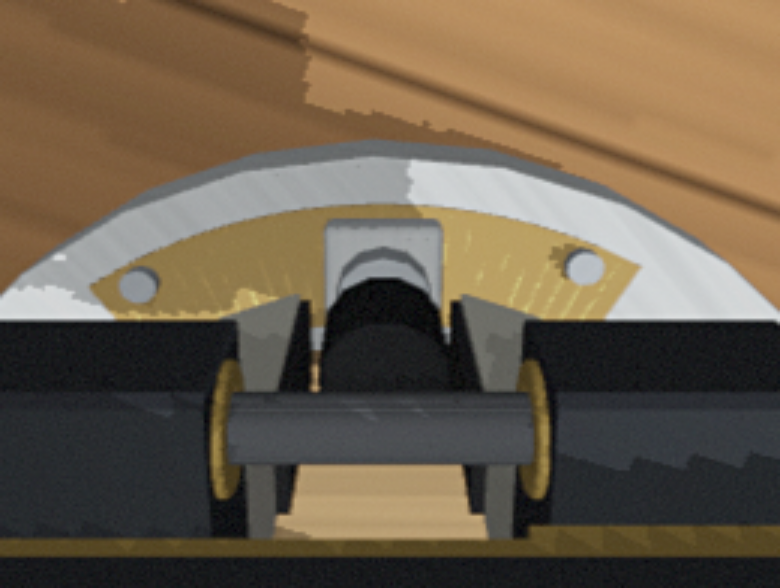

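The pin is not down yet; the knob is touching the right (trailing) finger and the lug is still short of the arc's middle. I'll creep on.

```bash
python3 -m pendant '[[[0.01,-0.02,0],[0,0,0.05],-0.4],[[0,-0.01,0],[0,0,0],-0.4],[[0.01,-0.01,0],[0,0,0.05],-0.4],[[0,0,0],[0,0,0],-0.4],[[0,0,0],[0,0,0],-0.4],[[0,0,0],[0,0,0],-0.4],[[0,0,0],[0,0,0],-0.4],[[0,0,0],[0,0,0],-0.4],[[0,0,0],[0,0,0],-0.4],[[0,0,0],[0,0,0],-0.4]]'
python3 -m pendant '[[[0.01,-0.02,0],[0,0,0.05],-0.4],[[0,-0.01,0],[0,0,0],-0.4],[[0,0,0],[0,0,0],-0.4],[[0,0,0],[0,0,0],-0.4],[[0,0,0],[0,0,0],-0.4],[[0,0,0],[0,0,0],-0.4],[[0,0,0],[0,0,0],-0.4],[[0,0,0],[0,0,0],-0.4],[[0,0,0],[0,0,0],-0.4],[[0,0,0],[0,0,0],-0.4]]'
python3 - <<'E'
from arc import *
o=bot.get_obs();q=o['tool_pos'][:2]-c; a=np.arctan2(q[1],q[0])-2.626+2*np.pi;print(a,o['contact_force'],o['moment'])
P=bot.camera_params('side'); im,P=snap('side','s2.png')
b=cv2.imread('pics/b.png')
print(w2pix(P,[457.6,5.7,93]))
E
```

```text
time: 11.13
tool_pos: [458.5, 4.4, 102.1]
tcp_rot: [3.141, -0.0, -2.768]
contact_force: [-0.9, 0.4, 0.9]
grip_width: 27.8
finger_force: 0.6
time: 11.97
tool_pos: [459.0, 3.4, 102.1]
tcp_rot: [3.142, 0.0, -2.762]
contact_force: [-0.5, 0.6, 1.4]
grip_width: 27.5
finger_force: 0.2
0.8954751262069909 [-0.50685804  0.61154114  1.43120946] [ 0.08198582  0.10138254 -0.03287609]
[204.17238458 214.81838997]
```

```bash
python3 -m pendant '[[[0.01,-0.02,0],[0,0,0.05],-0.4],[[0.01,-0.01,0],[0,0,0.05],-0.4],[[0,0,0],[0,0,0],-0.4],[[0,0,0],[0,0,0],-0.4],[[0,0,0],[0,0,0],-0.4],[[0,0,0],[0,0,0],-0.4],[[0,0,0],[0,0,0],-0.4],[[0,0,0],[0,0,0],-0.4],[[0,0,0],[0,0,0],-0.4],[[0,0,0],[0,0,0],-0.4]]'
python3 - <<'E'
from arc import *
o=bot.get_obs();q=o['tool_pos'][:2]-c; a=np.arctan2(q[1],q[0])-2.626+2*np.pi;print(a,o['contact_force'],o['moment'])
im,P=snap('wrist','w9.png'); cv2.imwrite('pics/w10.png',cv2.resize(im[120:330,130:390],None,fx=3,fy=2.8))
E
```

```text
time: 12.85
tool_pos: [459.3, 2.9, 102.1]
tcp_rot: [3.141, -0.0, -2.75]
contact_force: [-2.1, 4.6, 1.1]
grip_width: 27.4
finger_force: 2.6
0.9010116090134961 [-2.07262101  4.64151627  1.05696835] [ 0.90229321  0.30797355 -0.02409339]
```

View pics/w10.png

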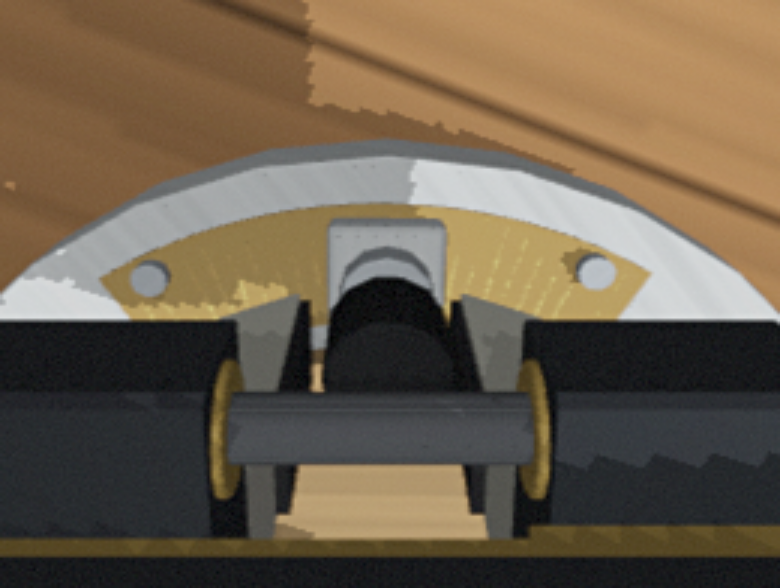

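The side force rose to 5 N. The gap between bushing and knob (about 32 px) matches the home picture, so the pin has dropped and stops the stage. I'll back off 1.5 mm, open and rise.

```bash
python3 -m pendant '[[[-0.01,0.02,0],[0,0,0],-0.4],[[-0.01,0.02,0],[0,0,0],-0.3],[[0,0,0],[0,0,0],-0.1],[[0,0,0],[0,0,0],0.1],[[0,0,0],[0,0,0],0.2],[[0,0,0],[0,0,0],0.3],[[0,0,0],[0,0,0],0.3],[[0,0,0],[0,0,0],0.3],[[0,0,0],[0,0,0],0.3],[[0,0,0],[0,0,0],0.3]]'
python3 -m pendant '[[[0,0,0.2],[0,0,0],0.3],[[0,0,0.4],[0,0,0],0.3],[[0,0,0.5],[0,0,0],0.3],[[0,0,0.5],[0,0,0],0.3],[[0,0,0.5],[0,0,0],0.3],[[0,0,0.5],[0,0,0],0.3],[[-0.4,0,0.5],[0,0,0],0.3],[[-0.8,0,0.3],[0,0,0],0.3],[[-0.8,0,0],[0,0,0],0.3],[[-0.4,0,0],[0,0,0],0.3]]'
python3 - <<'E'
from arc import *
im,P=snap('side','s3.png'); im2,P2=snap('scene','s4.png')
x=cv2.resize(im[165:260,180:290],None,fx=3.6,fy=3.6,interpolation=cv2.INTER_CUBIC);y=cv2.resize(im2[150:245,228:338],None,fx=3.6,fy=3.6,interpolation=cv2.INTER_CUBIC)
cv2.imwrite('pics/s5.png',np.hstack([y,x]))
for a in (.86,.88):
  t=c+115*np.array([np.cos(2.626+a),np.sin(2.626+a)])
  for z in (80,93,106,113.5):
    u=w2pix(P,[*t,z]);v=w2pix(P2,[*t,z]); print(a,z,(v-[227.64,149.64])*3.6,(u-[179.64,164.64])*3.6+[396,0])
E
```

```text
time: 13.73
tool_pos: [458.9, 3.7, 102.2]
tcp_rot: [3.142, 0.0, -2.75]
contact_force: [0.7, -0.6, 0.8]
grip_width: 60.1
finger_force: 0.0
time: 14.57
tool_pos: [384.8, 4.0, 204.9]
tcp_rot: [3.142, -0.0, -2.75]
contact_force: [-0.3, 0.6, 0.1]
grip_width: 59.6
finger_force: 0.0
0.86 80 [260.11124517  42.36713143] [485.22252177 189.67732459]
0.86 93 [261.17177787  33.13578073] [483.11160347 179.61934011]
0.86 106 [262.25124386  23.73962621] [480.95798241 169.35788793]
0.86 113.5 [262.88282424  18.24206827] [479.69557475 163.34283908]
0.88 80 [257.83880925  41.30063474] [487.02799327 191.30695068]
0.88 93 [258.8786227   32.06530398] [484.93284405 181.25420114]
0.88 106 [259.93698848  22.66519655] [482.79526382 170.99786308]
0.88 113.5 [260.55621825  17.16537176] [481.54223677 164.98570556]
```

View pics/s5.png

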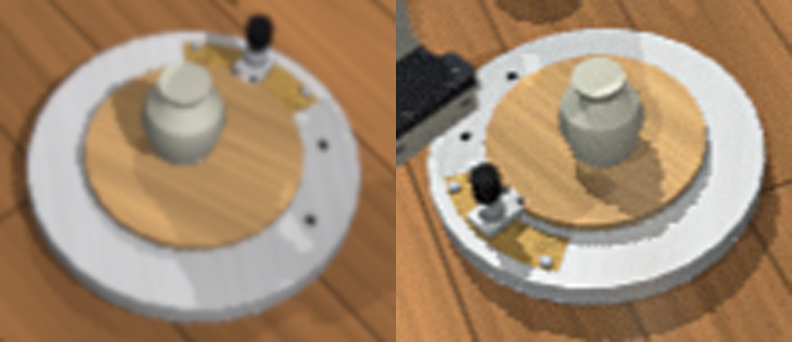

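The vase stands and the knob is over the brass hole, at crop (259,32) on the left and (486,184) on the right. I'll check its height numerically against the start pictures.

Run:
```python
from arc import *
from scipy.optimize import least_squares
def cen(f,u,v):
    g=cv2.imread('pics/'+f,0).astype(float); u,v=int(round(u)),int(round(v)); w=g[v-9:v+10,u-7:u+8]; W=np.clip(70-w,0,50); ys,xs=np.mgrid[v-9:v+10,u-7:u+8]
    return np.array([(W*xs).sum(),(W*ys).sum()])/W.sum(),W.sum()
S=bot.camera_params('scene');D=bot.camera_params('side')
ks={}
for n,f0,f1,P,a0,a1 in (('s','a.png','s4.png',S,(330,105),(259,32)),('d','b.png','s3.png',D,(61,94),(90,182))):
    off=np.array([228,150]) if n=='s' else np.array([180,165])
    r=[cen(f,*(np.array(q)/3.6+off)) for f,q in ((f0,a0),(f1,a1))]; print(n,r); ks[n]=(r[0][0],r[1][0],P)
def pt(a,z): return [*(c+115*np.array([np.cos(2.626+a),np.sin(2.626+a)])),z]
def res(x): return np.concatenate([(k1-k0)-(w2pix(P,pt(x[0],x[1]))-w2pix(P,pt(0,93))) for k0,k1,P in ks.values()])
s=least_squares(res,[.87,93]); print(s.x,s.fun)
```

```text
s [(array([319.11681173, 180.14750344]), np.float64(2183.0)), (array([299.419627  , 158.77131439]), np.float64(2252.0))]
d [(array([196.28230769, 191.5       ]), np.float64(2600.0)), (array([204.65903814, 216.06699834]), np.float64(3015.0))]
[ 0.90145771 93.56016933] [ 0.11969844 -0.0890451   0.02502012  0.088712  ]
```

The knob's height comes out at 93.6 mm against 93 mm for home, so the pin is home.

```bash
python3 -c "
from plant import bot
print(bot.close_job())"
```

```text
the job is handed in; nothing more can be done
None
```

I handed the job in after about 15 s of robot time: the stage is in the next hole at about 0.88 rad, and the pin measures as home (knob at 93.6 mm against 93 mm, good to about 1 mm). The vase is standing on the stage, the bystanders were not touched, and the gripper has let go and moved clear; no verdict was returned.

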